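# Set the bottle shaker to fast and start it

## Robot

A 7-joint arm with a two-finger parallel gripper is mounted at the origin on the work surface. World frame = base frame: x ahead of the robot, y to its left, z up, the work surface at z = 0. Lengths are in mm, angles in rad, forces in N, time in s.
With the tool pointing down it reaches from about 425 to 925 mm from the base axis. Payload 6.8 kg.
Tool frame: the origin (TCP) lies on the centre line of the jaws, within the pads' length; the fingertips stand 14 mm ahead of it and the grasp point (between the pads) lies 5 mm behind it; z points along the fingers, y is the line along which they close (so a half turn about z gives the same grasp; the last joint's range is limited). The gripper opens to 85 mm and grips with 20 to 120 N. Pads are 22 mm wide; open, the fingers measure 114 mm over their backs; the gripper's body (76 mm by 85 mm) begins 54 mm behind the grasp point. The pads swing forward as they close: fully open they stand 13 mm farther back than shut.
Start: joints at [1.006, 0.477, 0.022, 1.555, -0.011, 1.109, -0.083], TCP at [297.739, -605.804, 245.308] pointing down, gripper open.
Joint ranges: [-2.96, 2.96], [-0.34, 2.1], [-1.41, 1.46], [0.24, 2.44], [-1.37, 4.51], [0.17, 1.92], [-2.96, 2.96]. Speed limits (rad/s): [2.39, 2.39, 3.14, 3.14, 3.14, 3.14, 3.14].

## Interface

Orientations are given as a unit quaternion [x, y, z, w].
In Python, from station import sensors, read_camera, calibration, job, spot_in gives the robot as it stands.
- The arm moves only by the shell command python3 -m jog 'ROWS' [FORCE]. ROWS is JSON, a list of rows, each a list of 5 numbers: the closure, from -1 (fully open) to 1 (shut), then the shift along the world's x, y, z in mm, then the turn about the world's z in rad. In form: [[gripper, dx, dy, dz, roll], ...]. A call has 1 to 20 rows; each row is the pose to reach, as a shift and turn from the pose commanded when the call began; what a row does not reach only later rows make up. A row lasts 1/8 s, in which the tool goes at most 62.5 mm and 10.7 degrees, less where a joint would pass 70% of its speed; a pose out of reach is approached as far as the arm can. A call with a gripper value outside its range is refused whole. The fingers move at their own pace and stop on an object; FORCE is the grip in N (left out, the last holds). Time passes only in rows, so rows that repeat a pose let the fingers close. It gives the time, the measured TCP pose, the force, the opening and the grip force at its end, in the units of the state.
- sensors.state(): the state, without advancing time (a new reading comes with each control period).
- read_camera(name): name is "scene" or "side" or "wrist"; returns the picture (480x640x3 uint8, red, green, blue); there is no depth.
- calibration(name): a dict with "fx", "fy", "cx", "cy" (pixels), "rvec" (rotation vector, rad) and "tvec" (3), from world to camera coordinates, as OpenCV has them; the wrist camera has in their place "mount" (4x4, takes a point from camera to tool coordinates, whose origin is the TCP and whose axes are the flange's). Camera axes: x right, y down, z forward; pixel columns grow to the right and rows downward; lengths in mm; the calibration is good to about 2 mm. A picture is of the moment at which its call begins: read the wrist's pose just before it. calibration takes no time and is no camera call.
- job.hand_in(): hands the job in; it is judged then, once.
Trained networks look in the newest picture that a camera, given by its name, has taken for a name from the list of things; names that differ only in an ending like _2 or _b are one class to them, and where a whole thing is asked for, a point or a joint stands for the part that bears it (a point fixed in the world has none). Each returns a list of dicts, best first, with "score" (0 to 1); they miss things now and then, are a little off and sometimes report something else, mostly with a low value. They report only what shows in the picture. A call takes as long as a camera call.
- spot_in(camera, thing): "at" ([x, y, z] in mm, in world coordinates, good to about 4 mm: the middle of the surface that is visible of it).
The state is a dict: "t": time; "joints": joint angles; "qd": joint speeds; "effort": joint torques, N m; "ee_pos": TCP position; "tool_rot": TCP orientation; "ft_force": force on the tool from outside, world axes, zero at the start; "moment": the same for the moment, N m; "grip_width": opening from 0.0 (shut) to 1.0 (fully open); "grasp_force": force on a finger pad.
Only numpy, scipy, OpenCV 4.12 (cv2) and the standard library are available. Lean on these libraries where they do the work, as an engineer would, in place of code of your own. Each camera call takes 0.05 s, during which the arm holds its last target. There are 200 camera calls.

## Task

Push the shaker's red speed lever from off, past the slow notch, all the way to the fast stop, let it rest there, and then press the green start button fully down and let it come back up. Use only your fingertips: nothing is to be picked up, and the bottles in the shaker and the things on the bench stay standing where they are.

Things in the scene. Friction and masses are not known exactly. Their poses are not given: they have to be found in the camera images.
- shaker: White bottle shaker fixed to the bench, 260 mm (own x) by 300 mm (own y). Origin: centre of its underside, on the bench; own z up; own -x is its front, facing the robot (turned up to 26 deg). Flat grey control deck 70 mm above the bench on own x -125 to -20 mm; behind it, own x 4 to 124 mm, a tray, rim 102 mm above the bench, with two bottles in it (tops 160 mm above the bench).
- speed_lever (a joint): Angle of the red speed lever (rad): 0 off, leaning 0.42 to the shaker's own -y; 0.42 slow notch, upright; 0.84 fast, end stop, leaning 0.42 to own +y. Sprung detents: up to about 8 N at the top of the lever is needed to pass each crest (near 0.195 and 0.645); let go, it snaps into the nearest notch and stays. Dots beside the slot: one white off, two yellow slow, three green fast.
- lever_hinge (a point): The lever's fixed hinge, parallel to the shaker's own x, 20 mm below the deck, at own (-73, -45, 50) mm of the shaker.
- lever_top (a point): Rounded top end of the lever's red grip (22 mm thick, 50 mm long, on a 10 mm steel stem), 89 mm from the hinge. It moves with the lever: about 61 mm above the deck at either stop, 69 mm when upright; the grip's lower end is about 16 mm above the deck.
- start_button (a joint): how far the green start button is pressed in m: 0 = out, 0.007 = fully down. Spring return, about 5 N when fully down. It may only go down while the lever is at the fast stop.
- start_button_top (a point): centre of the top face of the round green start button (32 mm wide) in its black housing on the control deck, at own (-73, 98) mm of the shaker; press straight down.
- bottle_a: glass-green specimen bottle with a white cap, 36 mm wide, 75 mm high, standing loose in the shaker's tray; origin under its centre. To be left alone.
- bottle_b: clear specimen bottle with a blue cap, 36 mm wide, 75 mm high, standing loose in the shaker's tray; origin under its centre. To be left alone.
- cup: an empty clear plastic cup, 70 mm wide, 50 mm high, loose on the bench; origin at its underside. To be left alone.
- jar: a clear specimen jar with a white cap, 60 mm wide, 60 mm high, loose on the bench; origin at its underside. To be left alone.
- vial: a small amber vial, 28 mm wide, 60 mm high, loose on the bench; origin at its underside. To be left alone.
- dish: a shallow white dish, 90 mm wide, 18 mm high, loose on the bench; origin at its underside. To be left alone.
- tray: an empty orange tray, 80 x 80 x 22 mm, loose on the bench; origin at its underside. To be left alone.
- scissors: black-handled scissors lying flat, about 165 mm long, 10 mm high, loose on the bench; origin at its underside. To be left alone.

How it is judged:
By the outcome, as a careful person would: the job done as asked, in the order asked, and still so for the second after the job is handed in, with the robot touching nothing.
It also fails if it takes over 48 s, if anything falls off the work surface, if the arm or the gripper's body presses on something with over 40 N, if the wrist force passes 120 N, or if a joint passes its speed limit or range.

## Working session

There is one attempt and no reset: what is moved stays moved. The work goes in short steps, Python scripts to look and compute and a shell command to move; the robot and the scene stay as the last step left them, time stands still between calls to the robot, and variables do not carry over. Pictures are saved under pics/ and viewed, at most 10 in all, crops included, and the job is handed in when it is done.

```bash
mkdir -p pics; python3 - <<'E'
from station import *
import cv2
s=sensors.state();print(s['t'],s['ee_pos'],s['tool_rot'],s['grip_width'])
for c in ['scene','side']:
    im=read_camera(c);cv2.imwrite(f'pics/{c}0.png',im[:,:,::-1])
    for n in ['shaker','lever_top','start_button_top','speed_lever','start_button','bottle_a','cup','jar','vial','dish','tray','scissors']:
        try: print(c,n,[( [round(v) for v in d['at']],round(d['score'],2)) for d in spot_in(c,n)[:2]])
        except Exception as e: print(c,n,e)
E
```

```text
0.0 [ 297.4485349  -605.28414965  244.30842177] [ 9.74027652e-01  2.26427138e-01 -2.88274961e-04 -8.95726946e-04] 1.0037526230880653
scene shaker [([609, 35, 67], 0.79)]
scene lever_top []
scene start_button_top [([556, 122, 95], 0.52)]
scene speed_lever [([490, -32, 111], 0.52)]
scene start_button [([556, 125, 95], 0.43)]
scene bottle_a [([630, -102, 129], 0.76), ([514, -411, 11], 0.65)]
scene cup [([380, -382, 32], 0.63)]
scene jar [([435, 360, 51], 0.88)]
scene vial [([505, 423, 36], 0.55)]
scene dish [([515, -410, 10], 0.89)]
scene tray [([640, -450, 6], 0.98)]
scene scissors [([596, 430, 8], 0.6), ([636, -102, 129], 0.4)]
side shaker [([566, 67, 71], 0.91)]
side lever_top [([493, -26, 111], 0.55)]
side start_button_top [([548, 123, 88], 0.74)]
side speed_lever [([487, -28, 109], 0.49)]
side start_button [([551, 124, 88], 0.52)]
side bottle_a [([643, 38, 124], 0.92), ([618, -98, 124], 0.86)]
side cup [([376, -364, 36], 0.77)]
side jar [([416, 376, 50], 0.83), ([596, 436, 5], 0.74)]
side vial [([496, 430, 38], 0.77)]
side dish [([523, -419, 10], 0.7), ([376, -364, 35], 0.61)]
side tray [([638, -450, 10], 0.9), ([524, -418, 8], 0.4)]
side scissors [([597, 434, 6], 0.65)]
```

View pics/scene0.png

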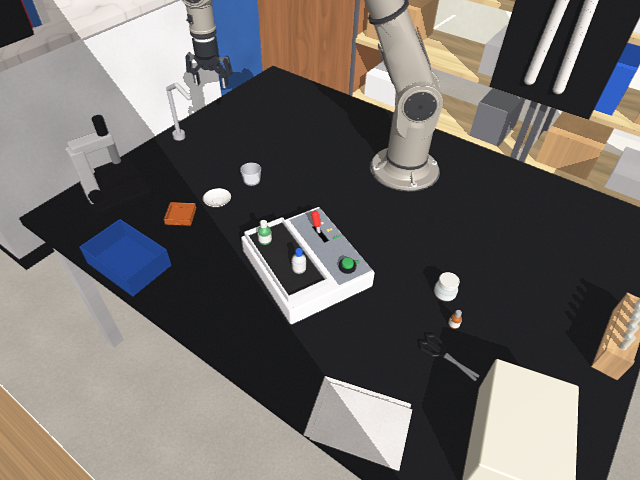

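View pics/side0.png

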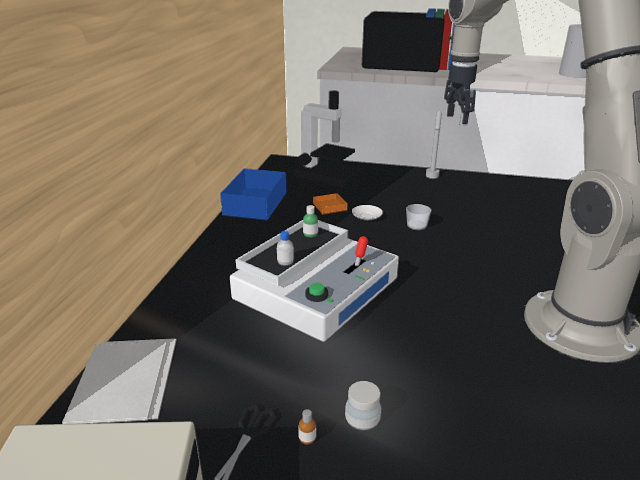

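```bash
cat > h.py <<'E'
import numpy as np,cv2
from station import *
def proj(c,P):
    k=calibration(c);K=np.array([[k['fx'],0,k['cx']],[0,k['fy'],k['cy']],[0,0,1]])
    return cv2.projectPoints(np.array(P,float).reshape(-1,3),np.array(k['rvec'],float),np.array(k['tvec'],float),K,None)[0][:,0]
def W(p,P):
    c,s=np.cos(p[2]),np.sin(p[2]);P=np.array(P,float).reshape(-1,3)
    return P@np.array([[c,s,0],[-s,c,0],[0,0,1]])+[p[0],p[1],0]
def cent(im,col,box):
    x0,y0,x1,y1=box;a=im[y0:y1,x0:x1].astype(int);r,g,b=a[...,0],a[...,1],a[...,2]
    m=(r>1.8*g)&(r>1.8*b)&(r>80) if col=='r' else (g>1.6*r)&(g>1.4*b)&(g>60)
    n,l,st,ce=cv2.connectedComponentsWithStats(m.astype('uint8'));i=1+np.argmax(st[1:,4])
    return ce[i]+[x0,y0],st[i]
E
python3 - <<'E'
from h import *
from scipy.optimize import least_squares
ims={c:cv2.imread(f'pics/{c}0.png')[:,:,::-1] for c in('scene','side')}
box={'scene':((295,200,335,235),(330,250,365,280)),'side':((345,225,380,270),(300,275,335,305))}
G=[-73,-45-64*np.sin(.42),50+64*np.cos(.42)]
obs={}
for c in ims:
    r,g=cent(ims[c],'r',box[c][0]),cent(ims[c],'g',box[c][1]);print(c,r,g);obs[c]=(r[0],g[0])
def f(q):
    return np.concatenate([(proj(c,W(q,[G,[-73,98,q[3]]]))-np.array(obs[c])).ravel() for c in ims]+[[(q[3]-88)/10]])
s=least_squares(f,[580,30,-.3,88]);print(s.x,s.fun)
q=s.x
C=[[x,y,z] for x in(-130,130) for y in(-150,150) for z in (0,70)]+[[-20,-150,70],[-20,150,70]]
for c in ims:
    im=cv2.resize(ims[c][:,:,::-1],None,fx=4,fy=4,interpolation=cv2.INTER_CUBIC)
    for p in proj(c,W(q,C)):cv2.circle(im,tuple(int(v*4+2) for v in p),4,(255,0,255),-1)
    x,y=(230,195) if c=='scene' else (225,215)
    cv2.imwrite(f'pics/{c}1.png',im[y*4:y*4+560,x*4:x*4+740])
L=50+89*np.cos(.42)
print('off,up,fast,btn',W(q,[[-73,-45-89*np.sin(.42),L],[-73,-45,139],[-73,-45+36.3,L],[-73,98,q[3]]]).round(1))
E
```

```text
scene (array([315.65217391, 218.46956522]), array([ 16,  11,  10,  16, 115], dtype=int32)) (array([347.23684211, 262.94736842]), array([ 11,   8,  13,  11, 114], dtype=int32))
side (array([361.26666667, 246.36410256]), array([ 10,  11,  13,  22, 195], dtype=int32)) (array([316.31360947, 289.01775148]), array([  9,   8,  16,  13, 169], dtype=int32))
[ 5.80895042e+02 -8.74108802e-01 -4.12089943e-01  8.58750965e+01] [-0.03150937  0.48065364 -0.03855592  0.55092243  0.16132913  0.0539754
  0.38934062 -0.38424979 -0.21249035]
off,up,fast,btn [[481.4 -46.1 131.3]
 [496.  -12.9 139. ]
 [510.5  20.4 131.3]
 [553.3 118.2  85.9]]
```

View pics/scene1.png

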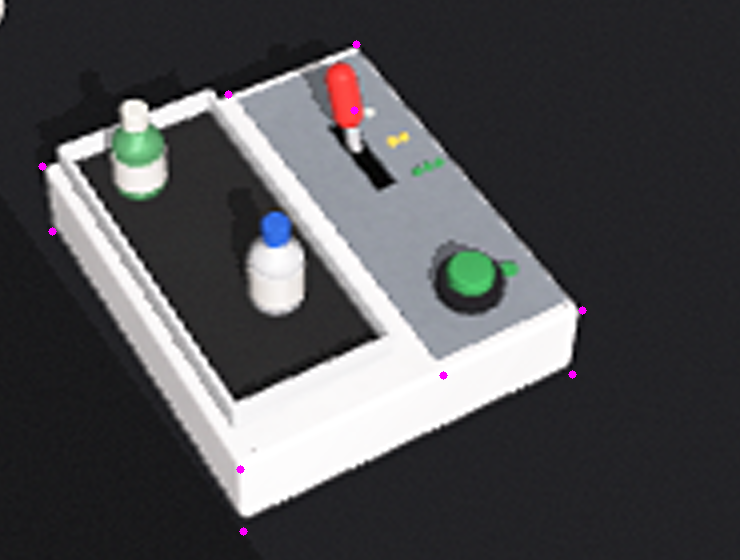

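View pics/side1.png

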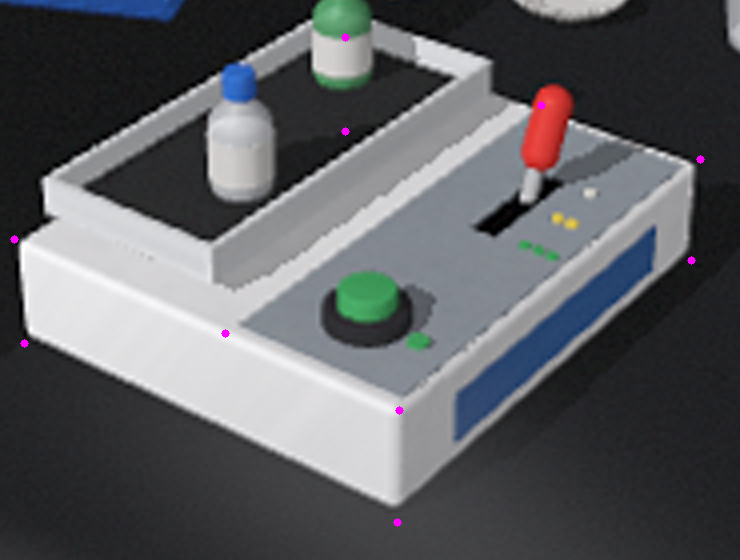

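```bash
python3 - <<'E'
from h import *
from scipy.optimize import least_squares
G=[-73,-45-64*np.sin(.42),50+64*np.cos(.42)]
A,B,C,D,E,F=[-130,-150,70],[-130,150,70],[-130,150,0],[130,150,0],[130,150,70],[-130,-150,0]
S=lambda L,x,y:[[x+(a-1.5)/4,y+(b-1.5)/4] for a,b in L]
obs={'scene':([A,B,C,D],S([(357,48),(577,304),(570,364),(245,517)],230,195)),'side':([A,B,C,E,D,F],S([(692,165),(399,398),(396,506),(21,245),(27,335),(689,252)],225,215))}
col={'scene':[[315.65,218.47],[347.24,262.95]],'side':[[361.27,246.36],[316.31,289.02]]}
for s0 in (0,1):
  def f(q):
    r=[]
    for i,c in enumerate(obs):
        P,o=obs[c]; off=np.array(q[4+2*i:6+2*i])*s0
        r+=[(proj(c,W(q,P))+off-o).ravel()*.5,(proj(c,W(q,[G,[-73,98,q[3]]]))+off-col[c]).ravel(),np.array(q[4+2*i:6+2*i])/2]
    return np.concatenate(r+[[(q[3]-88)/3]])
  s=least_squares(f,[580,0,-.4,88,0,0,0,0],loss='soft_l1');q=s.x;print(q.round(3),s.cost);print(f(q).round(1))
  print(W(q,[[-73,-45-36.3,131.3],[-73,-45,139],[-73,-8.7,131.3],[-73,98,q[3]]]).round(1))
E
```

```text
[ 5.80787e+02 -2.13700e+00 -4.11000e-01  8.60420e+01  0.00000e+00
  0.00000e+00  0.00000e+00  0.00000e+00] 6.653892592420776
[-0.3 -0.6  0.5  0.7  0.   1.1 -0.4  1.6 -0.4  0.3 -0.4  0.2  0.   0.
  1.  -0.8  0.1  1.4  0.3  1.8 -0.7 -0.9 -0.2  0.9  0.2  0.8  0.3 -0.2
  0.6 -0.8  0.   0.  -0.7]
[[481.4 -47.5 131.3]
 [495.9 -14.2 139. ]
 [510.4  19.1 131.3]
 [553.1 116.9  86. ]]
[ 5.80288e+02 -5.72300e+00 -4.12000e-01  8.48050e+01  1.18900e+00
 -1.50000e-02 -8.38000e-01  5.98000e-01] 5.700521474826657
[-0.1 -0.8  0.5  0.3  0.1  0.8 -0.4  1.2 -0.1 -0.4 -0.3 -0.2  0.6 -0.
  0.8 -0.9 -0.1  1.1  0.2  1.5 -0.7 -1.  -0.2  0.7  0.   0.8 -0.1 -0.3
  0.4 -0.6 -0.4  0.3 -1.1]
[[480.8 -50.9 131.3]
 [495.4 -17.7 139. ]
 [509.9  15.6 131.3]
 [552.7 113.3  84.8]]
```

```bash
python3 -m jog '[[1,15,45,0,0.1],[1,30,90,0,0.2],[1,45,140,0,0.3],[1,60,190,0,0.4],[1,75,240,0,0.5],[1,92,290,0,0.6],[1,109,340,0,0.7],[1,126,390,0,0.7],[1,140,440,0,0.7],[1,155,485,0,0.7],[1,166,518,0,0.7],[1,166,518,0,0.7],[1,166,518,0,0.7]]' 40; python3 - <<'E'
from h import *
s=sensors.state();print(s['t'],s['ee_pos'],s['tool_rot'],s['ft_force'],s['joints'])
im=read_camera('wrist');cv2.imwrite('pics/w1.png',im[:,:,::-1])
E
```

```text
t: 2.92
ee_pos: [463.5, -88.6, 245.3]
tool_rot: [0.838, 0.546, -0.0, 0.0]
ft_force: [-0.0, -1.0, 0.1]
grip_width: 0.004
grasp_force: 0.0
2.925 [463.51059372 -88.57400018 245.31263501] [ 8.37503981e-01  5.46431155e-01 -2.14280124e-04  1.70394306e-04] [-0.03772647 -0.99706484  0.06660628] [ 0.43002796  0.16923715 -0.41332642  2.00146504  0.08181832  0.98660818
 -0.43783937]
```

View pics/w1.png

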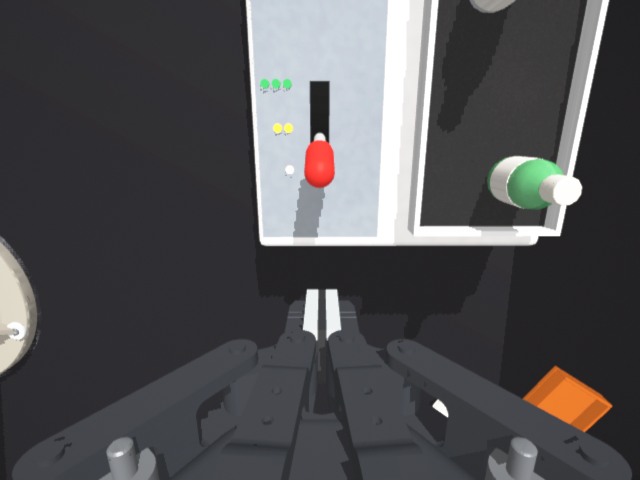

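```bash
cat >> h.py <<'E'
from scipy.spatial.transform import Rotation as R
def wray(uv,z,s):
    k=calibration('wrist');M=np.array(k['mount']);T=np.eye(4);T[:3,:3]=R.from_quat(s['tool_rot']).as_matrix();T[:3,3]=s['ee_pos']
    T=T@M;d=T[:3,:3]@[(uv[0]-k['cx'])/k['fx'],(uv[1]-k['cy'])/k['fy'],1];return T[:3,3]+d*(z-T[2,3])/d[2]
def own(p,P): 
    c,s=np.cos(p[2]),np.sin(p[2]);d=np.array(P)[:2]-p[:2];return np.array([c*d[0]+s*d[1],-s*d[0]+c*d[1]])
E
python3 - <<'E'
from h import *
s=sensors.state();q=np.array([580.8,-2.1,-.411])
for n,uv,z in [('slot far end',(319.5,81),70),('slot mid-x',(319.5,130),70),('corner front -y',(262,244),70),('white dot',(290,171),70),('yellow',(283,128),70),('green',(276,84),70),('lever grip',(320,164),110)]:
    w=wray(uv,z,s);print(n,w.round(1),own(q,w).round(1))
print('tcp own',own(q,s['ee_pos']))
E
```

```text
slot far end [508.9  20.9  70. ] [-75.1  -7.7]
slot mid-x [493.6 -13.4  70. ] [-75.4 -45.2]
corner front -y [404.6 -83.3  70. ] [-129.1 -144.9]
white dot [456.6 -33.9  70. ] [-101.2  -78.8]
yellow [4.663e+02 4.000e-01 7.000e+01] [-105.9  -43.5]
green [475.8  33.1  70. ] [-110.3   -9.7]
lever grip [484.  -36.5 110. ] [-75.  -70.2]
tcp own [ -72.89370532 -126.58113201]
```

```bash
python3 -m jog '[[1,0,0,-40,0],[1,0,0,-85,0],[1,0,0,-115,0],[1,0,0,-126,0],[1,0,0,-126,0],[1,6,13.5,-126,0],[1,10,23,-126,0],[1,14,32,-126,0],[1,18,41,-126,0],[1,22,50,-126,0],[1,25,57,-126,0],[1,27,62,-126,0],[1,28,64,-126,0],[1,28,64,-126,0]]'; python3 - <<'E'
from h import *
im=read_camera('wrist');cv2.imwrite('pics/w2.png',im[:,:,::-1])
E
```

```text
t: 4.72
ee_pos: [491.3, -25.0, 119.7]
tool_rot: [0.838, 0.546, -0.001, 0.001]
ft_force: [-4.5, -6.3, 7.2]
grip_width: -0.003
grasp_force: 3.8
```

View pics/w2.png

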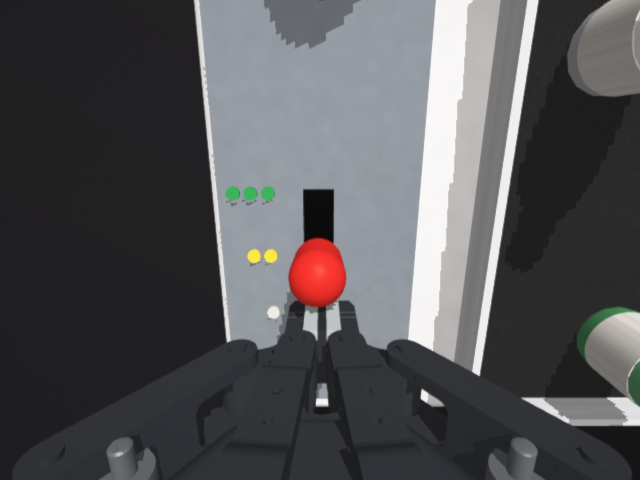

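```bash
python3 -m jog '[[1,2,4.5,0,0],[1,4,9,0,0],[1,6,13.5,0,0],[1,8,18,0,0],[1,8,18,0,0]]'; python3 - <<'E'
from h import *
im=read_camera('wrist');cv2.imwrite('pics/w3.png',im[:,:,::-1])
E
```

```text
t: 5.4
ee_pos: [498.3, -8.7, 118.9]
tool_rot: [0.838, 0.546, -0.003, 0.001]
ft_force: [-3.4, -9.7, 5.3]
grip_width: -0.002
grasp_force: 5.9
```

View pics/w3.png

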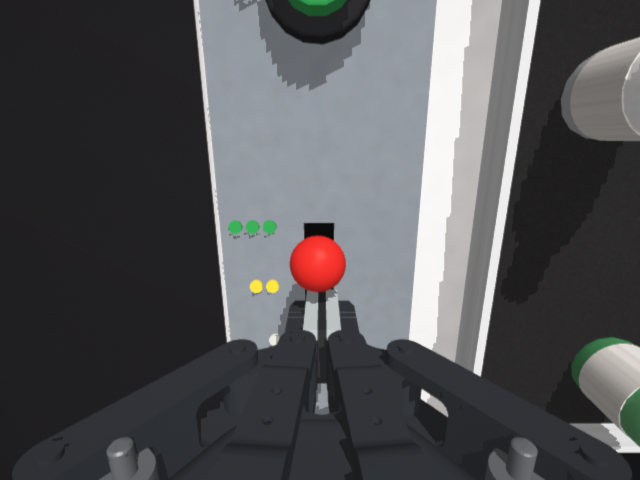

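```bash
python3 -m jog '[[1,2,4.5,0,0],[1,4,9,0,0],[1,5,11.5,0,0],[1,5,11.5,0,0]]'; python3 - <<'E'
from h import *
im=read_camera('wrist');cv2.imwrite('pics/w4.png',im[:,:,::-1])
E
```

```text
t: 5.95
ee_pos: [498.8, -7.4, 118.5]
tool_rot: [0.84, 0.543, -0.011, 0.003]
ft_force: [-16.7, -35.0, 21.8]
grip_width: 0.001
grasp_force: 21.8
```

View pics/w4.png

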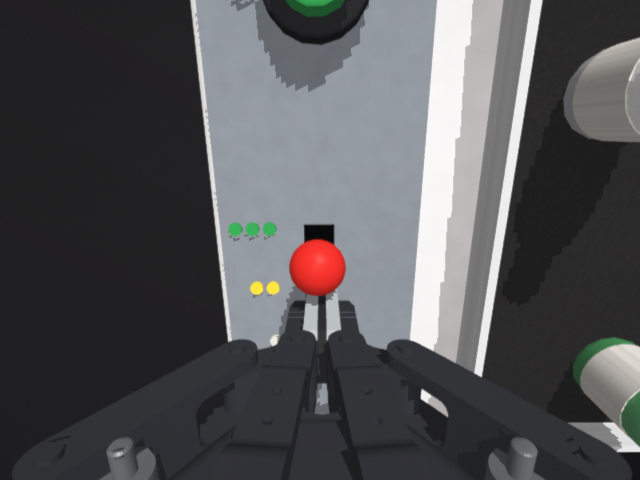

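```bash
python3 -m jog '[[1,-3,-7,0,0],[1,-5,-11.5,0,0],[1,-5,-11.5,0,0]]'; cat >> h.py <<'E'
def wproj(P,s):
    k=calibration('wrist');M=np.array(k['mount']);T=np.eye(4);T[:3,:3]=R.from_quat(s['tool_rot']).as_matrix();T[:3,3]=s['ee_pos']
    p=np.linalg.inv(T@M)@np.append(P,1);return np.array([k['fx']*p[0]/p[2]+k['cx'],k['fy']*p[1]/p[2]+k['cy']])
E
python3 - <<'E'
from h import *
s=sensors.state();q=np.array([580.8,-2.1,-.411])
im=read_camera('wrist');c,st=cent(im,'r',(220,150,420,400));print(s['ee_pos'],own(q,s['ee_pos']),s['ft_force'],c,st)
for a in np.arange(0.3,.85,.06):
    b=a-.42;u=[wproj(W(q,[-75,-45+r*np.sin(b),50+r*np.cos(b)])[0],s).round(0) for r in (39,78)];print(round(a,2),*u)
k=calibration('wrist');print(np.array(k['mount']).round(3))
for d in (-11,0,11): print(d,wproj(s['ee_pos']+R.from_quat(s['tool_rot']).apply([d,0,14]),s))
E
```

```text
t: 6.38
ee_pos: [498.3, -8.7, 119.0]
tool_rot: [0.838, 0.546, -0.002, 0.001]
ft_force: [-4.1, -8.8, 5.0]
grip_width: 0.003
grasp_force: 5.5
[498.28512613  -8.74922438 118.98378744] [-72.98664031 -39.06234671] [-4.14981486 -8.84536082  5.02118302] [317.31336032 263.06720648] [  70   85   56   57 2470]
0.3 [320. 312.] [320. 368.]
0.36 [320. 308.] [320. 359.]
0.42 [320. 304.] [320. 349.]
0.48 [320. 300.] [320. 339.]
0.54 [320. 295.] [320. 328.]
0.6 [320. 291.] [320. 317.]
0.66 [320. 286.] [319. 305.]
0.72 [320. 282.] [319. 293.]
0.78 [320. 277.] [319. 281.]
0.84 [320. 272.] [319. 269.]
[[-0.00000e+00 -9.57000e-01 -2.91000e-01  7.45910e+01]
 [ 1.00000e+00 -0.00000e+00  1.00000e-03 -1.36800e+00]
 [-1.00000e-03 -2.91000e-01  9.57000e-01 -1.28075e+02]
 [ 0.00000e+00  0.00000e+00  0.00000e+00  1.00000e+00]]
-11 [324.2719783 329.8468579]
0 [324.32496279 308.6528389 ]
11 [324.38014487 286.57976868]
```

```bash
python3 -m jog '[[1,-7,-16,0,0],[1,-14,-32,0,0],[1,-14,-32,0,0],[1,-14,-32,50,0],[1,-14,-32,100,0],[1,-14,-32,100,0],[1,0,0,100,0],[1,18,42,100,0],[1,30,70,100,0],[1,30,70,100,0],[1,30,70,100,0]]'; python3 - <<'E'
from h import *
s=sensors.state();q=np.array([580.8,-2.1,-.411])
im=read_camera('wrist');cv2.imwrite('pics/w5.png',im[:,:,::-1])
c,st=cent(im,'g',(220,0,420,300));print(s['ee_pos'],c,st)
w=wray(c,86,s);print(w,own(q,w))
for n in('scene','side'):
    i=read_camera(n);cv2.imwrite(f'pics/{n}5.png',i[:,:,::-1])
E
```

```text
t: 7.8
ee_pos: [529.1, 63.6, 218.4]
tool_rot: [0.837, 0.547, -0.001, -0.0]
ft_force: [-0.6, -0.3, -0.3]
grip_width: -0.002
grasp_force: 0.0
[529.10796266  63.60475906 218.4310553 ] [320.56469089 157.9987253 ] [  79  136   44   45 1569]
[551.66750712 120.07090207  86.        ] [-75.51687229 100.35752814]
```

View pics/w5.png

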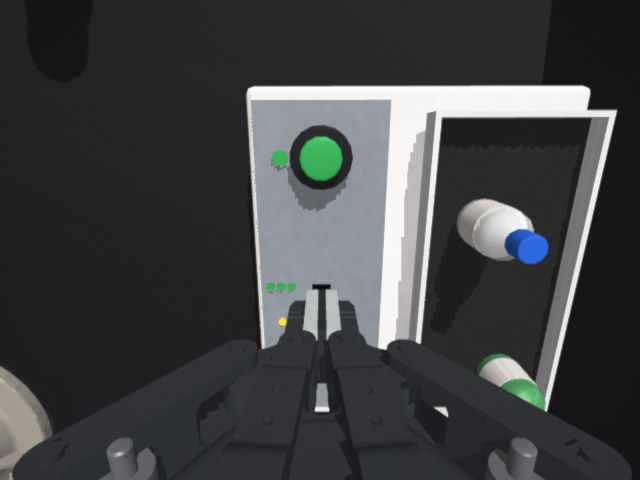

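```bash
python3 - <<'E'
from h import *
q=np.array([580.8,-2.1,-.411])
for n,b in (('scene',(290,195,345,245)),('side',(335,225,385,280))):
    i=cv2.imread(f'pics/{n}5.png')[:,:,::-1]
    print(n,cent(i,'r',b),[proj(n,W(q,[-73,-45+64*np.sin(a),50+64*np.cos(a)])).round(1) for a in(-.42,0,.42)])
E
python3 -m jog '[[1,12,28,0,0],[1,23,55,0,0],[1,23,55,0,0],[1,23,55,-50,0],[1,23,55,-95,0],[1,23,55,-110,0],[1,23,55,-110,0],[1,23,55,-110,0]]'
```

```text
scene (array([324.96296296, 229.88888889]), array([30, 30, 11, 11, 81], dtype=int32)) [array([[315.3, 218.7]]), array([[320., 223.]]), array([[324.7, 230.2]])]
side (array([348.31788079, 256.21192053]), array([  8,  23,  12,  17, 151], dtype=int32)) [array([[361.5, 246.1]]), array([[355.3, 248.6]]), array([[348.7, 255.6]])]
t: 8.95
ee_pos: [554.0, 119.3, 111.1]
tool_rot: [0.837, 0.546, 0.001, 0.0]
ft_force: [0.5, 0.3, 0.1]
grip_width: -0.0
grasp_force: 0.0
```

```bash
python3 -m jog '[[1,0,0,-4,0],[1,0,0,-8,0],[1,0,0,-10,0],[1,0,0,-10,0],[1,0,0,-10,0]]'; python3 -m jog '[[1,0,0,-2,0],[1,0,0,-2,0],[1,0,0,-2,0]]';python3 -m jog '[[1,0,0,-2,0],[1,0,0,-2,0],[1,0,0,-2,0]]'
```

```text
t: 9.57
ee_pos: [554.0, 119.6, 100.1]
tool_rot: [0.837, 0.547, 0.001, 0.0]
ft_force: [1.7, 0.0, 4.4]
grip_width: -0.004
grasp_force: 2.6
t: 9.95
ee_pos: [554.1, 119.6, 99.8]
tool_rot: [0.837, 0.547, 0.001, 0.001]
ft_force: [-2.3, -2.2, 21.4]
grip_width: 0.003
grasp_force: 10.5
t: 10.32
ee_pos: [554.2, 119.6, 99.5]
tool_rot: [0.837, 0.547, 0.001, 0.001]
ft_force: [-9.4, -3.8, 36.3]
grip_width: -0.0
grasp_force: 18.4
```

```bash
python3 -m jog '[[1,0,0,4,0],[1,0,0,5,0],[1,0,0,5,0]]'; python3 -m jog '[[1,0,0,2,0],[1,0,0,2,0]]';python3 -m jog '[[1,0,0,2,0],[1,0,0,2,0]]';python3 -m jog '[[1,0,0,2,0],[1,0,0,2,0]]'; python3 -m jog '[[1,0,0,3,0],[1,0,0,3,0]]'
```

```text
t: 10.7
ee_pos: [553.9, 119.5, 100.9]
tool_rot: [0.837, 0.547, 0.001, 0.0]
ft_force: [3.2, 0.1, 4.8]
grip_width: -0.001
grasp_force: 2.2
t: 10.95
ee_pos: [552.8, 119.3, 102.3]
tool_rot: [0.837, 0.547, 0.0, -0.0]
ft_force: [3.4, 0.7, 3.2]
grip_width: -0.002
grasp_force: 1.9
t: 11.2
ee_pos: [552.3, 119.2, 104.2]
tool_rot: [0.837, 0.547, -0.0, -0.0]
ft_force: [1.8, 0.5, 2.3]
grip_width: -0.005
grasp_force: 1.4
t: 11.45
ee_pos: [552.1, 119.1, 106.1]
tool_rot: [0.837, 0.547, -0.001, -0.0]
ft_force: [-0.1, 0.6, 2.1]
grip_width: -0.003
grasp_force: 0.9
t: 11.7
ee_pos: [552.1, 118.9, 109.1]
tool_rot: [0.837, 0.547, -0.001, -0.0]
ft_force: [-0.4, 0.1, -0.9]
grip_width: 0.0
grasp_force: 0.0
```

```bash
python3 -m jog '[[1,0,0,40,0],[1,0,0,90,0],[1,0,0,120,0],[1,-15,-35,120,0],[1,-40,-90,120,0],[1,-60,-130,120,0],[1,-75,-170,120,0],[1,-75,-210,120,0],[1,-75,-210,120,0],[1,-75,-210,120,0]]'; python3 - <<'E'
from h import *
q=np.array([580.8,-2.1,-.411])
for n,b,g in (('scene',(290,195,345,245),(330,250,365,280)),('side',(335,225,385,280),(300,275,335,305))):
    i=read_camera(n);cv2.imwrite(f'pics/{n}6.png',i[:,:,::-1])
    print(n,cent(i,'r',b)[0],cent(i,'g',g)[0])
a=[cv2.imread(f'pics/{n}6.png')[180:340,200:500] for n in('scene','side')]
cv2.imwrite('pics/fin.png',cv2.resize(np.vstack(a),None,fx=1.8,fy=1.8))
E
```

```text
t: 12.95
ee_pos: [477.4, -90.2, 229.1]
tool_rot: [0.837, 0.547, -0.0, -0.0]
ft_force: [-0.9, 0.8, 0.3]
grip_width: 0.003
grasp_force: 0.0
scene [324.96296296 229.88888889] [347.23684211 262.94736842]
side [348.31788079 256.21192053] [316.26785714 289.00595238]
```

View pics/fin.png

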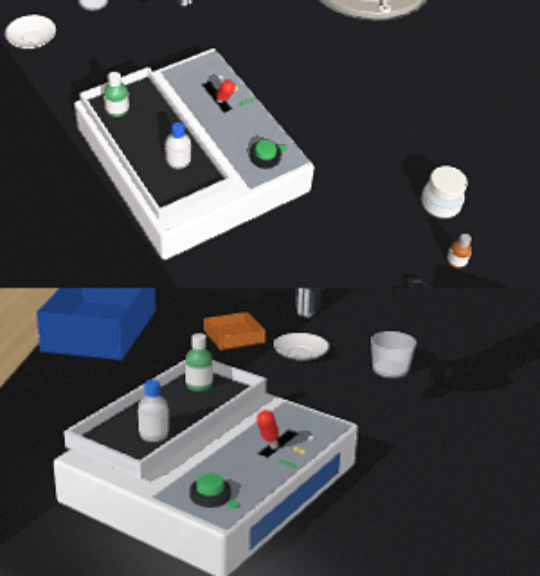

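The lever leans towards the three green dots (fast) in both views. The button is back up at its starting pixel position in both pictures, and the bottles are still standing.

```bash
python3 -c "
from station import job
print(job.hand_in())"
```

```text
the job is handed in; nothing more can be done
None
```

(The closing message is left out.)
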